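# Hold the timing belt tensioner back for the locking pin

## Task

I am about to fit the locking pin to the belt tensioner on this engine front plate. Take the old brown idler that lies on the plate in the tensioner arm's way and set it down in the blue tray, then push the arm back against its spring (there is a red post on it to push), past the last click of its ratchet and on until it rests against its rubber stop and the pin holes line up. Finish while still holding the arm there with the gripper, off its pawl, so that I can drop the pin in, and leave the other tools and parts as they are.

Things in the scene. Friction and masses are not known exactly. Their poses are not given: they have to be found in the camera images.
- front_plate: Grey cast engine front plate, fixed, face up on two wooden packers: 340 x 300 mm, upper face 40 mm above the bench. Origin: on the bench under its centre; x along the 340 mm side from the small crankshaft sprocket to the big camshaft sprocket (away from the robot at yaw 0), z up. Sprockets, pump pulley and a grey stop rib with a rubber pad are fixed on it and end at most 46 mm above its face.
- tensioner (a joint): Angle of the sprung tensioner arm about its upright pivot, rad: 0 = free; grows anticlockwise seen from above as it is pushed back; 0.65 = on its rubber stop, pin holes in line. At the red post the spring takes 5 N at 0 and 10 N at 0.65, the ratchet up to 3 N more. It clicks at about 0.30 and 0.50 (the last); let go beyond a click, it falls back onto its pawl at about 0.28 or 0.48 and stays.
- pivot (a point): The arm's pivot axis, at the plate's face (40 mm above the bench). The arm is an aluminium bar 22 mm wide, its top 70 mm above the bench; it carries a free-turning black roller of 44 mm diameter centred 95 mm from the pivot, its bolt head ending 107 mm above the bench.
- push_post (a point): Middle of the free length of the red push post: round, upright, 18 mm diameter, from 70 to 116 mm above the bench, on the arm 150 mm from the pivot. This point is 98 mm above the bench and moves with the arm. Nothing else near it rises above 75 mm but the arm's own roller and the crankshaft sprocket's bolt (82 mm).
- pin_eye (a point): Centre of the 10 mm hole in the eye plate of the arm, 50 mm from the pivot, at the eye's upper face (66 mm above the bench); moves with the arm.
- plate_pin_hole (a point): Centre of the pin hole in the brass bush on the plate (fixed). The two holes are in line when the arm is on its stop.
- pawl (a joint): Travel of the brass pawl slider, m: 0 = sprung in against the arm's toothed sector, about 0.004 as it rides over a tooth top. It works by itself.
- old_idler: Old idler, loose, about 0.2 to 0.4 kg: a rusty brown roller of 42 mm diameter standing on the middle of a dark steel block 54 x 30 x 10 mm, 44 mm high in all (roller from 10 to 40 mm above the underside). Origin: centre of the block's underside; z up along the roller's axis, x along the block. It starts upright on the plate between the arm and its stop rib.
- blue_tray: Blue steel tray for removed parts, fixed: 200 (x) x 160 (y) x 55 mm high, walls and floor 4 mm. Origin: centre of its underside on the bench. A worn bearing ring (38 mm across) lies in the end of it that is at +x.
- red_tray: Red steel tray of the same size for new parts, fixed; a new grey idler stands in it. It may be on either side of the plate, the blue one on the other.
- new_idler: New grey idler, loose, shaped as the old one, in the red tray. Leave it.
- locking_pin: Steel locking pin with a ring, 68 mm long, lying loose on the plate near its crankshaft end. Leave it.
- spanner: Steel spanner, 190 mm long, loose on the bench. Leave it.
- screwdriver: Screwdriver, 200 mm long, loose on the bench. Leave it.
- socket: Steel socket, 28 mm diameter, 38 mm high, standing loose on the plate near the camshaft end. Leave it.
- spray_can: Red and yellow spray can, 56 mm diameter, 170 mm high, standing loose. Leave it.
- grease_jar: Jar with a green lid, 70 mm diameter, 70 mm high, standing loose. Leave it.
- worn_bearing: Worn bearing ring, 38 mm across, 12 mm high, lying loose in the blue tray. Leave it.
Things that resemble listed ones, but are neither listed nor needed, are in the scene too. What is shaped like the old_idler but green or pink is not meant.

How it is judged:
By the outcome, as a careful person would: the job done as asked, in the order asked, and still so for the second after the job is handed in, while the arm keeps its last pose, push and grip.
It also fails if it takes over 58 s, if anything falls off the work surface, if the arm or the gripper's body presses on something with over 40 N, if the wrist force passes 120 N, or if a joint passes its speed limit or range.

## Robot

A 7-joint arm with a two-finger parallel gripper is mounted at the origin on the work surface. World frame = base frame: x ahead of the robot, y to its left, z up, the work surface at z = 0. Lengths are in mm, angles in rad, forces in N, time in s.
With the tool pointing down it reaches from about 350 to 900 mm from the base axis. Payload 8.1 kg.
Tool frame: the origin (TCP) lies at the centre of the arm's flange, where the gripper is bolted on; the fingertips stand 178 mm ahead of it and the grasp point (between the pads) lies 159 mm ahead of it (r.pinch_z is the distance from the TCP to the grasp point, in mm); z points along the fingers, y is the line along which they close (so a half turn about z gives the same grasp; the last joint's range is limited). The gripper opens to 92 mm and grips with 3 to 60 N. Pads are 19 mm wide; open, the fingers measure 130 mm over their backs; the gripper's body (75 mm by 190 mm) begins 47 mm behind the grasp point.
Start: joints at [1.174, 0.434, 0.025, 1.573, -0.012, 1.134, -0.075], TCP at [180.97, -598.233, 404.742] pointing down, gripper open.
Joint ranges: [-2.62, 2.62], [-0.44, 2.09], [-1.27, 1.32], [0.08, 2.57], [-1.32, 4.46], [0.12, 2], [-2.74, 2.74]. Speed limits (rad/s): [2.22, 2.22, 3.01, 3.01, 3.14, 3.14, 3.14].

## Interface

Orientations are given as a unit quaternion [x, y, z, w].
In Python, from rig import r gives the robot as it stands.
- The arm moves only by the tool play_rows, never from a script. Its argument "steps" is a list of rows, each an object with "linear": the shift along the tool's x, y, z in cm, a list of three; "turn": the turn about the tool's z in rad. A call has 1 to 20 rows; each row is the pose to reach, as a shift and turn from the pose commanded when the call began, along the tool's axes at that moment; what a row does not reach only later rows make up. A row lasts 1/8 s, in which the tool goes at most 62.5 mm and 10.7 degrees, less where a joint would pass 70% of its speed; a pose out of reach is approached as far as the arm can. A call with a gripper value outside its range is refused whole. "hand" is the finger opening in cm, from 0 to 9.18, set as the call begins (left out, the last holds). The fingers move at their own pace and stop on an object; the grip force is fixed at half the most. Time passes only in rows, so rows that repeat a pose let the fingers close. It gives the time, the measured TCP pose, the force, the opening and the grip force at its end, in the units of the state.
- r.get_state(): the state, without advancing time (a new reading comes with each control period).
- r.camera(name): name is "scene" or "top" or "wrist"; returns a dict with "pixels" (400x640x3 uint8, blue, green, red), "fx", "fy", "cx", "cy" (pixels), "origin" and "orientation" of the camera in the world. Camera axes: x right, y down, z forward; pixel columns grow to the right and rows downward; lengths in mm; the calibration is good to about 2 mm. A picture is of the moment at which its call begins. There is no depth.
- r.job_done(): hands the job in; it is judged then, once.
Trained networks look in the newest picture that a camera, given by its name, has taken for a name from the list of things; names that differ only in an ending like _2 or _b are one class to them, and where a whole thing is asked for, a point or a joint stands for the part that bears it (a point fixed in the world has none). Each returns a list of dicts, best first, with "score" (0 to 1); they miss things now and then, are a little off and sometimes report something else, mostly with a low value. They report only what shows in the picture. A call takes as long as a camera call. They do not tell look-alikes from the thing itself.
- r.find_in(target, camera): "bbox" ([centre column, centre row, width, height] in pixels, round what is visible of it).
The state is a dict: "time_s": time; "qpos": joint angles; "joint_vel": joint speeds; "tau": joint torques, N m; "eef_pos": TCP position; "tcp_rot": TCP orientation; "contact_force": force on the tool from outside, world axes, zero at the start; "wrist_torque": the same for the moment, N m; "finger_gap": finger opening in mm; "gripper_force": force on a finger pad.
Only numpy, scipy, OpenCV 4.12 (cv2) and the standard library are available. Lean on these libraries where they do the work, as an engineer would, in place of code of your own. Each camera call takes 0.05 s, during which the arm holds its last target. There are 200 camera calls.

## Working session

There is one attempt and no reset: what is moved stays moved. The work goes in short steps, Python scripts to look and compute and a tool call to move; the robot and the scene stay as the last step left them, time stands still between calls to the robot, and variables do not carry over. Pictures are saved under pics/ and viewed, at most 10 in all, crops included, and the job is handed in when it is done.

Besides the shell and the picture viewer there is one more tool, called as a command line: name --argument value ..., lists and objects as JSON in quotes. play_rows: Moves the arm, as the interface text tells. Its arguments: {"type":"object","properties":{"steps":{"type":"array","items":{"type":"object","properties":{"linear":{"type":"array","items":{"type":"number"}},"turn":{"type":"number"}}}},"hand":{"type":"number"}},"required":["steps"]}

```bash
mkdir -p pics; cat > h.py <<'E'
from rig import r
import numpy as np, cv2
from scipy.spatial.transform import Rotation as R
def ray(c,u,v):
    d=R.from_quat(c["orientation"]).as_matrix()@np.array([(u-c["cx"])/c["fx"],(v-c["cy"])/c["fy"],1])
    return np.array(c["origin"]),d
def at(c,u,v,z):
    o,d=ray(c,u,v); return np.round(o+d*(z-o[2])/d[2],1)
def px(c,p):
    q=R.from_quat(c["orientation"]).as_matrix().T@(np.array(p)-c["origin"]); return q[0]/q[2]*c["fx"]+c["cx"],q[1]/q[2]*c["fy"]+c["cy"]
E
python3 - <<'E'
from h import *
ims={}
for n in("top","scene"):
    c=r.camera(n); cv2.imwrite(f"pics/{n}0.png",c["pixels"]); print(n,c["origin"],c["fx"])
    for t in ["front_plate","push_post","old_idler","blue_tray","red_tray","worn_bearing","new_idler","pin_eye","plate_pin_hole","locking_pin","spray_can","grease_jar"]:
        try: print(t,[(round(x["score"],2),np.round(x["bbox"]).tolist()) for x in r.find_in(t,n)[:3]])
        except Exception as e: print(t,e)
print(r.get_state())
E
```

```text
top [ 3.45198777e+02 -2.26697844e-01  1.17262893e+03] 418.59552445586644
front_plate [(0.88, [309.0, 193.0, 139.0, 151.0])]
push_post [(0.57, [309.0, 172.0, 35.0, 74.0]), (0.26, [435.0, 214.0, 70.0, 75.0])]
old_idler [(0.55, [387.0, 291.0, 22.0, 13.0]), (0.49, [316.0, 204.0, 19.0, 21.0])]
blue_tray [(0.78, [188.0, 222.0, 65.0, 81.0]), (0.17, [436.0, 214.0, 69.0, 79.0])]
red_tray [(0.81, [436.0, 213.0, 67.0, 77.0]), (0.57, [196.0, 158.0, 65.0, 14.0])]
worn_bearing [(0.35, [309.0, 194.0, 136.0, 151.0])]
new_idler [(0.53, [439.0, 207.0, 22.0, 18.0])]
pin_eye [(0.81, [310.0, 172.0, 37.0, 79.0])]
plate_pin_hole [(0.81, [307.0, 194.0, 137.0, 152.0])]
locking_pin [(0.6, [435.0, 213.0, 70.0, 78.0]), (0.46, [347.0, 228.0, 23.0, 5.0])]
spray_can [(0.62, [130.0, 185.0, 48.0, 34.0]), (0.54, [494.0, 198.0, 29.0, 25.0])]
grease_jar [(0.82, [495.0, 197.0, 33.0, 25.0])]
scene [1359.43273858  438.11706308 1196.41013248] 514.8131131376952
front_plate [(0.56, [312.0, 232.0, 125.0, 112.0])]
push_post [(0.79, [304.0, 234.0, 53.0, 72.0])]
old_idler [(0.78, [296.0, 150.0, 16.0, 22.0]), (0.71, [273.0, 143.0
[... 618 characters left out ...]
rray([ 1.17439592,  0.43449354,  0.02500073,  1.57322064, -0.01162477,
        1.13398791, -0.0750915 ]), 'joint_vel': array([-0.00084713, -0.00083728, -0.00156445,  0.00074351, -0.00035782,
        0.0013463 ,  0.00069737]), 'tau': array([-7.56373774e-04, -6.67666340e+01,  9.83342640e-01, -3.14802325e+01,
       -6.08062651e-02,  3.29763768e-02,  1.56639015e-05]), 'eef_pos': array([ 180.97397937, -598.22504355,  404.7378573 ]), 'tcp_rot': array([9.89235976e-01, 1.46329026e-01, 8.92391404e-06, 1.63054874e-05]), 'contact_force': array([ 0.17314269,  0.08768072, -0.85586986]), 'wrist_torque': array([-0.00735483,  0.00131308,  0.00211081]), 'gripper_force': 0.0, 'finger_gap': 91.62000056997826}
```

View pics/top0.png

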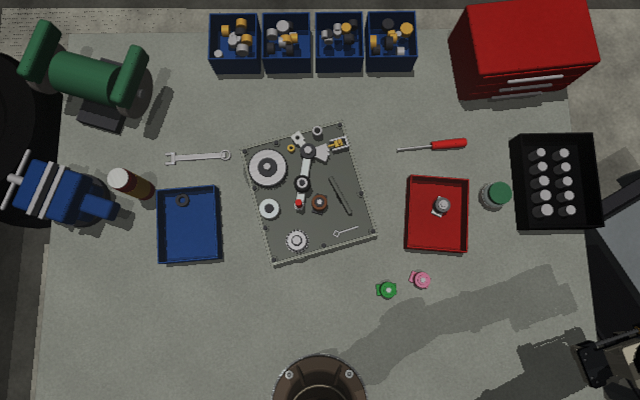

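View pics/scene0.png

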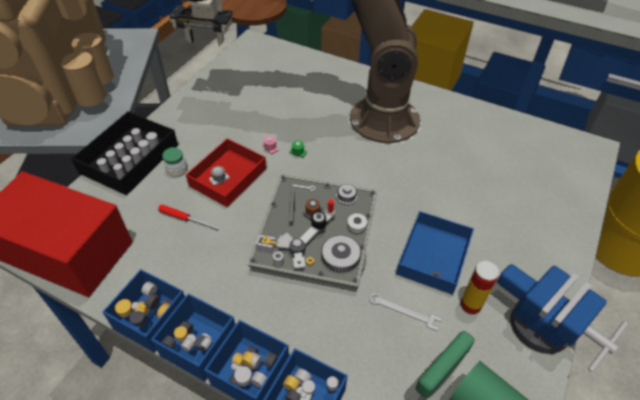

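Top view: plate centre is near (309,193), the red post near (298,203), the brown idler near (320,203), and the blue tray near (188,224) on the left, with the ring at its far end. I'll zoom in and get coordinates.

```bash
python3 - <<'E'
from h import *
c=r.camera("top"); im=c["pixels"]
cv2.imwrite("pics/top1.png",cv2.resize(im[118:270,235:385],None,fx=5,fy=5,interpolation=cv2.INTER_CUBIC)[:600] if 0 else cv2.resize(im[120:268,235:385],None,fx=4,fy=4,interpolation=cv2.INTER_CUBIC))
for n,u,v,z in [("idler",320,203,84),("post",298,203,116),("pivot",308,152,75),("roller",302,184,107),("tray",188,224,28),("ring",183,200,15),("stop",340,195,70),("crank",296,240,70)]: print(n,at(c,u,v,z))
for p in [(156,188),(216,186),(220,260),(159,264)]: print(at(c,*p,55))
E
```

```text
idler [520.2 -10.2  84. ]
post [515.7  46.3 116. ]
pivot [662.1  20.3  75. ]
roller [567.1  36.1 107. ]
tray [475.4 352.6  28. ]
ring [544.7 373.2  15. ]
stop [543.4 -64.2  70. ]
crank [424.7  54.1  70. ]
[571.9 435.2  55. ]
[575.3 272.   55. ]
[375.6 256.   55. ]
[367.2 416.8  55. ]
```

View pics/top1.png

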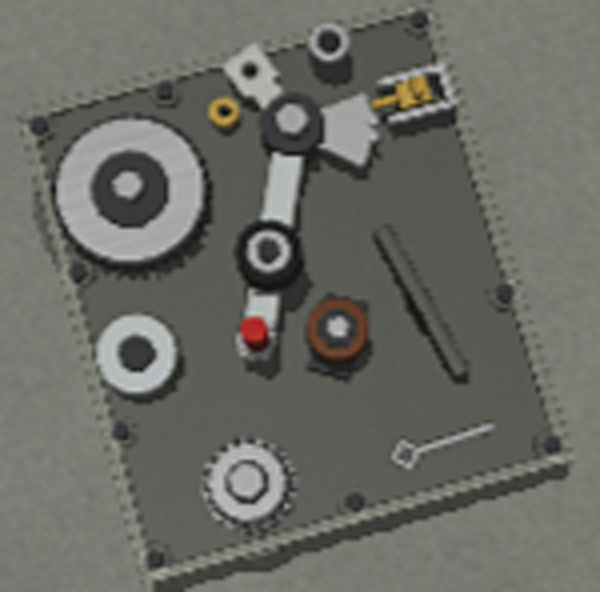

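Crop: the post is at (254,332), the idler at (338,328), the pivot at (292,122), the rib runs (385,230) to (460,375), and the bush is at (223,112). Pushing anticlockwise moves the post to the right, towards −y. I'll go above the idler and turn so the fingers close along world x.

play_rows --steps '[{"linear": [49.5,-46.4,0],"turn": -1.277},{"linear": [49.5,-46.4,0],"turn": -1.277},{"linear": [49.5,-46.4,0],"turn": -1.277},{"linear": [49.5,-46.4,0],"turn": -1.277},{"linear": [49.5,-46.4,0],"turn": -1.277},{"linear": [49.5,-46.4,0],"turn": -1.277},{"linear": [49.5,-46.4,0],"turn": -1.277},{"linear": [49.5,-46.4,0],"turn": -1.277},{"linear": [49.5,-46.4,0],"turn": -1.277},{"linear": [49.5,-46.4,0],"turn": -1.277},{"linear": [49.5,-46.4,0],"turn": -1.277},{"linear": [49.5,-46.4,0],"turn": -1.277},{"linear": [49.5,-46.4,0],"turn": -1.277},{"linear": [49.5,-46.4,0],"turn": -1.277},{"linear": [49.5,-46.4,0],"turn": -1.277},{"linear": [49.5,-46.4,0],"turn": -1.277}]' --hand 8

```text
time_s: 3.35
eef_pos: [520.3, -11.5, 404.8]
tcp_rot: [0.708, 0.707, -0.0, 0.0]
contact_force: [-0.4, 0.2, 1.3]
finger_gap: 79.9
gripper_force: 0.0
```

```bash
python3 - <<'E'
from h import *
c=r.camera("wrist"); cv2.imwrite("pics/w0.png",c["pixels"])
s=r.get_state();print(s["time_s"],s["eef_pos"],s["tcp_rot"],s["qpos"],c["origin"])
for t in ["push_post","old_idler"]:
    for x in r.find_in(t,"wrist")[:3]: print(t,x["score"],x["bbox"])
E
```

```text
3.4 [520.3078068  -11.29501849 404.82965196] [ 7.07449293e-01  7.06764090e-01 -2.16480736e-05  1.34719113e-04] [ 0.3469596   0.32127553 -0.54733533  1.79106558  0.18761295  1.08090605
 -0.26736318] [521.20476871  53.67321264 384.74017227]
push_post 0.84 [422.9, 153.8, 221.7, 107.1]
old_idler 0.73 [326.9, 179.3, 52.0, 45.7]
```

View pics/w0.png

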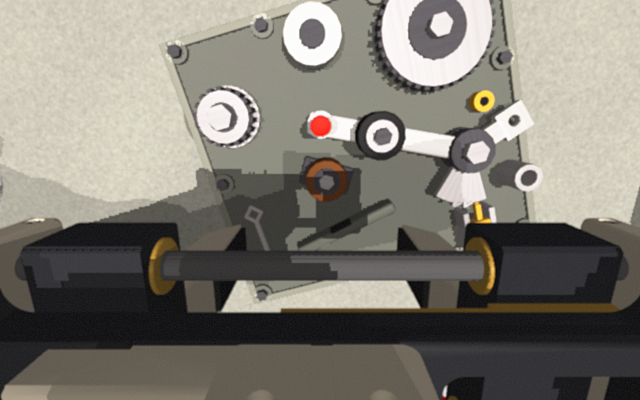

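Wrist view: idler roller centred (327,180), post top (320,126), roller (380,136), pivot bolt (474,150), bush (484,100).

```bash
python3 - <<'E'
from h import *
c=r.camera("wrist"); im=c["pixels"]; hsv=cv2.cvtColor(im,cv2.COLOR_BGR2HSV)
m=cv2.inRange(hsv,(0,180,120),(8,255,255)); m[200:]=0; ys,xs=np.nonzero(m); u,v=xs.mean(),ys.mean()
print("post",u,v,len(xs),at(c,u,v,116),at(c,u,v,110))
print("fx",c["fx"],c["cx"],c["cy"])
print("idler",at(c,327,179.5,80),at(c,326.5,182,84),"L/R",at(c,304,179,80),at(c,350,179,80))
print("pivot",at(c,474,150,80),"roller",at(c,381,136,107),"bush",at(c,484,100.5,50),"eye",at(c,515,121,66))
print("rib",at(c,300,245,80),at(c,392,203,80))
E
```

```text
post 319.996699669967 126.31353135313532 303 [520.2  46.2 116. ] [520.2  46.1 110. ]
fx 318.03381120121105 321.2523358670081 197.2456042673358
idler [526.9  -5.4  80. ] [526.4  -7.1  84. ] L/R [504.5  -4.9  80. ] [549.3  -4.9  80. ]
pivot [666.8  23.2  80. ] roller [572.6  37.9 107. ] bush [685.3  69.8  50. ] eye [710.1  49.9  66. ]
rib [499.5 -73.9  80. ] [591.6 -29.2  80. ]
```

play_rows --steps '[{"linear": [0.4,0.5,4.5]},{"linear": [0.4,0.5,9]},{"linear": [0.4,0.5,13]},{"linear": [0.4,0.5,16]},{"linear": [0.4,0.5,17.2]},{"linear": [0.4,0.5,17.2]}]'

```text
$.steps[0]: bad value
```

play_rows --steps '[{"linear": [0,0,0]},{"linear": [0,0,0]},{"linear": [0,0,0]},{"linear": [0,0,0]},{"linear": [0,0,0]},{"linear": [0,0,0]}]' --hand 3

```text
$.steps[0]: bad value
```

play_rows --steps '[{"linear": [0.4,0.5,4.5],"turn": 0},{"linear": [0.4,0.5,9],"turn": 0},{"linear": [0.4,0.5,13],"turn": 0},{"linear": [0.4,0.5,16],"turn": 0},{"linear": [0.4,0.5,17.2],"turn": 0},{"linear": [0.4,0.5,17.2],"turn": 0}]'

```text
time_s: 4.3
eef_pos: [525.5, -6.7, 232.6]
tcp_rot: [0.707, 0.707, -0.0, -0.0]
contact_force: [0.4, -1.1, -0.3]
finger_gap: 80.1
gripper_force: 0.0
```

play_rows --steps '[{"linear": [0,0,0],"turn": 0},{"linear": [0,0,0],"turn": 0},{"linear": [0,0,0],"turn": 0},{"linear": [0,0,0],"turn": 0},{"linear": [0,0,0],"turn": 0},{"linear": [0,0,0],"turn": 0}]' --hand 3

```text
time_s: 5.05
eef_pos: [525.5, -6.8, 232.9]
tcp_rot: [0.707, 0.707, -0.0, 0.0]
contact_force: [-1.4, -0.4, 5.4]
finger_gap: 41.7
gripper_force: 30.0
```

play_rows --steps '[{"linear": [0,0,2],"turn": 0},{"linear": [0,0,-2],"turn": 0}]' --hand 12

```text
out of range
```

play_rows --steps '[{"linear": [0,0,-1.5],"turn": 0},{"linear": [0,0,-4],"turn": 0},{"linear": [0,0,-7.5],"turn": 0},{"linear": [0,0,-11],"turn": 0},{"linear": [1,0,-12.5],"turn": 0},{"linear": [4,-1,-12.5],"turn": 0},{"linear": [8,-2,-12.5],"turn": 0},{"linear": [12,-3,-12.5],"turn": 0},{"linear": [16,-4,-12.5],"turn": 0},{"linear": [20,-5,-12.5],"turn": 0},{"linear": [24,-6,-12.5],"turn": 0},{"linear": [28,-7,-12.5],"turn": 0},{"linear": [32,-7.5,-12.5],"turn": 0},{"linear": [34.5,-7.5,-12.5],"turn": 0},{"linear": [35.3,-7.5,-12.5],"turn": 0},{"linear": [35.3,-7.5,-12.5],"turn": 0},{"linear": [35.3,-7.5,-12.5],"turn": 0}]'

```text
time_s: 7.18
eef_pos: [450.7, 345.0, 357.4]
tcp_rot: [0.708, 0.707, -0.001, 0.0]
contact_force: [0.3, -0.0, -3.1]
finger_gap: 41.5
gripper_force: 30.0
```

```bash
python3 - <<'E'
from h import *
c=r.camera("wrist"); t=r.camera("top"); s=r.get_state();print(s["time_s"],s["eef_pos"],s["finger_gap"],s["gripper_force"],s["qpos"])
cv2.imwrite("pics/b.png",np.vstack([cv2.resize(c["pixels"],(640,400)),cv2.resize(t["pixels"][100:300,120:440],(320,200))if 0 else cv2.resize(t["pixels"][120:220,120:440],(640,200))]))
E
```

```text
7.275 [450.81061355 345.09806142 357.64266637] 41.817611214146176 29.999228417873383 [-0.31115867  0.46014652 -0.60813805  1.7379014   0.29965399  1.03811648
 -1.02624211]
```

View pics/b.png

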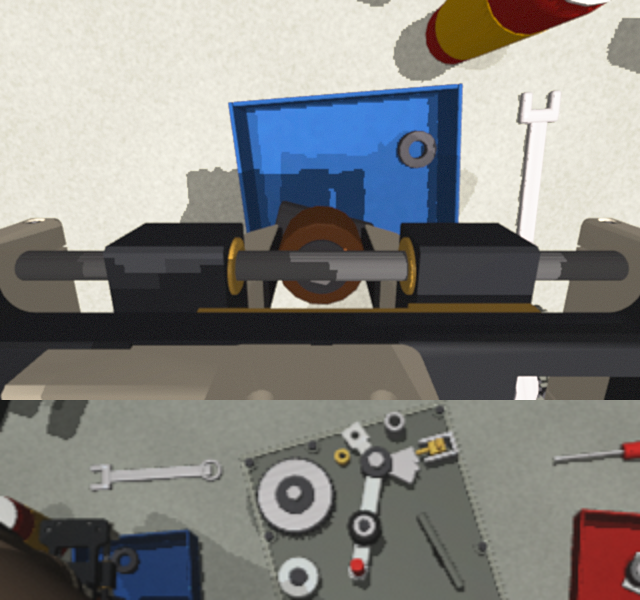

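The idler is held and the tray is below it. The ring is at (416,149) and the tray's far-wall corners are (232,104) and (461,86).

```bash
python3 - <<'E'
from h import *
c=r.camera("wrist")
print(at(c,232,104,55),at(c,461,86,55),"ring",at(c,416,149,12), "L wall",at(c,246,215,55),"R",at(c,458,215,55))
E
```

```text
[375.7 420.4  55. ] [569.4 434.8  55. ] ring [548.1 377.9  12. ] L wall [381.7 321.3  55. ] R [578.9 321.1  55. ]
```

play_rows --steps '[{"linear": [0,0.5,3],"turn": 0},{"linear": [0,1,7],"turn": 0},{"linear": [0,1,11],"turn": 0},{"linear": [0,1,14],"turn": 0},{"linear": [0,1,15.3],"turn": 0},{"linear": [0,1,15.7],"turn": 0},{"linear": [0,1,16],"turn": 0},{"linear": [0,1,16],"turn": 0}]'

```text
time_s: 8.32
eef_pos: [460.7, 346.4, 198.5]
tcp_rot: [0.707, 0.707, 0.001, 0.0]
contact_force: [-0.5, 0.3, -3.0]
finger_gap: 41.5
gripper_force: 30.0
```

play_rows --steps '[{"linear": [0,0,0.1],"turn": 0},{"linear": [0,0,0.2],"turn": 0},{"linear": [0,0,0.2],"turn": 0}]'

```text
time_s: 8.7
eef_pos: [460.6, 346.4, 197.0]
tcp_rot: [0.707, 0.707, 0.001, 0.0]
contact_force: [-1.3, -3.3, 7.3]
finger_gap: 41.2
gripper_force: 30.0
```

Contact with the tray floor. I'll open the fingers, lift and look.

play_rows --steps '[{"linear": [0,0,0],"turn": 0},{"linear": [0,0,0],"turn": 0},{"linear": [0,0,0],"turn": 0},{"linear": [0,0,-1],"turn": 0},{"linear": [0,0,-5],"turn": 0},{"linear": [0,0,-10],"turn": 0},{"linear": [0,0,-15],"turn": 0},{"linear": [0,0,-15],"turn": 0}]' --hand 6

```text
time_s: 9.7
eef_pos: [460.9, 347.5, 350.5]
tcp_rot: [0.707, 0.707, 0.004, 0.0]
contact_force: [-0.9, -0.6, -0.5]
finger_gap: 59.8
gripper_force: 0.0
```

```bash
python3 - <<'E'
from h import *
c=r.camera("wrist"); s=r.get_state();print(s["time_s"],s["eef_pos"],s["finger_gap"],s["gripper_force"])
cv2.imwrite("pics/b2.png",c["pixels"])
E
```

```text
9.75 [460.63424275 346.6463502  348.02495768] 59.53255856152395 0.0
```

View pics/b2.png

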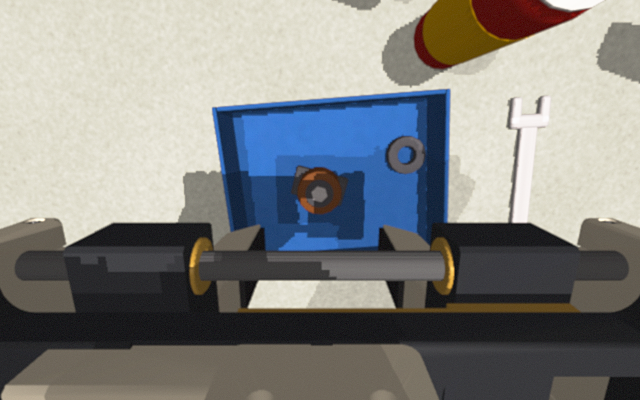

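The idler stands upright in the tray at (319,190) and the ring hasn't moved. Next I go above the post and turn so the fingers close along the arm's tangent.

play_rows --steps '[{"linear": [-5,1,0],"turn": 0.17},{"linear": [-10,2,0],"turn": 0.35},{"linear": [-15,3,0],"turn": 0.52},{"linear": [-20,4,0],"turn": 0.7},{"linear": [-25,5,0],"turn": 0.87},{"linear": [-30,5.8,0],"turn": 1.05},{"linear": [-30,5.8,0],"turn": 1.22},{"linear": [-30,5.8,0],"turn": 1.4},{"linear": [-30,5.8,0],"turn": 1.57},{"linear": [-30,5.8,0],"turn": 1.726},{"linear": [-30,5.8,0],"turn": 1.726},{"linear": [-30,5.8,0],"turn": 1.726},{"linear": [-30,5.8,0],"turn": 1.726}]' --hand 4

```text
time_s: 11.38
eef_pos: [518.4, 46.1, 345.5]
tcp_rot: [0.997, -0.077, -0.0, 0.0]
contact_force: [0.2, -0.4, 0.7]
finger_gap: 40.1
gripper_force: 0.0
```

```bash
python3 - <<'E'
from h import *
c=r.camera("wrist"); s=r.get_state();print(s["time_s"],s["eef_pos"],s["qpos"],s["tcp_rot"],s["contact_force"])
cv2.imwrite("pics/p.png",c["pixels"])
im=c["pixels"]; hsv=cv2.cvtColor(im,cv2.COLOR_BGR2HSV)
m=cv2.inRange(hsv,(0,180,100),(8,255,255)); n,l,st,ce=cv2.connectedComponentsWithStats(m)
for i in range(1,n):
    if st[i,4]>30: print(st[i],ce[i],at(c,*ce[i],116),at(c,*ce[i],100))
E
```

```text
11.425 [518.39435106  46.10605969 345.55953686] [-0.05571918  0.33757807 -0.1739444   1.89060614  0.07211629  0.9197009
 -1.98846582] [ 9.97041952e-01 -7.68590997e-02 -1.50892492e-04  4.21242694e-05] [0.089071   0.54376871 0.03763837]
[602  47  32 170 461] [617.04121475 129.89587852] [ 546.8 -151.8  116. ] [ 544.  -166.1  100. ]
[308 189  25  36 644] [320.06521739 207.4052795 ] [524.6  45.4 116. ] [520.   46.2 100. ]
```

View pics/p.png

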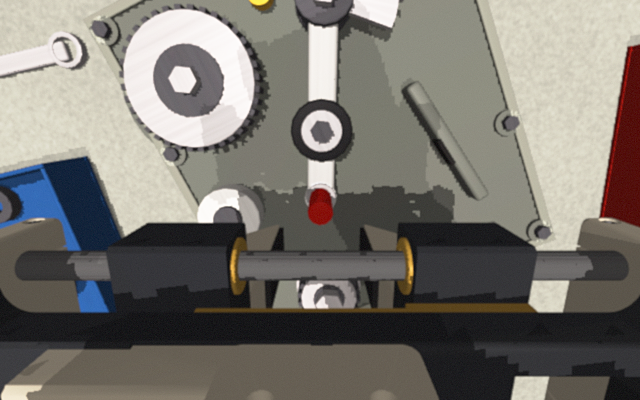

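The post is at (320,207), between the fingers and in line with the roller (322,131) and pivot. I'll descend and grip it.

play_rows --steps '[{"linear": [0.2,0,3],"turn": 0},{"linear": [0.2,0,6],"turn": 0},{"linear": [0.2,0,8],"turn": 0},{"linear": [0.2,0,8.6],"turn": 0},{"linear": [0.2,0,8.6],"turn": 0}]'

```text
time_s: 12.05
eef_pos: [520.5, 45.9, 259.8]
tcp_rot: [0.997, -0.077, -0.0, 0.0]
contact_force: [-0.9, -0.6, 0.7]
finger_gap: 40.4
gripper_force: 0.0
```

play_rows --steps '[{"linear": [0,0,0],"turn": 0},{"linear": [0,0,0],"turn": 0},{"linear": [0,0,0],"turn": 0},{"linear": [0,0,0],"turn": 0},{"linear": [0,0,0],"turn": 0}]' --hand 1

```text
time_s: 12.68
eef_pos: [520.7, 46.5, 260.2]
tcp_rot: [0.997, -0.077, 0.001, -0.0]
contact_force: [0.8, 3.9, 5.6]
finger_gap: 17.0
gripper_force: 30.0
```

```bash
python3 - <<'E'
import numpy as np
from h import *
s=r.get_state();print(s["eef_pos"],s["tcp_rot"],s["contact_force"],s["finger_gap"])
# arc in tool axes: pivot 150mm along tool +x; tool y is the push direction; anticlockwise = turn -
for a in np.arange(0.05,0.76,0.05): print(round(a,2),round(15*(1-np.cos(a)),2),round(15*np.sin(a),2))
E
```

```text
[520.69102102  46.50318132 260.23675354] [ 9.97007202e-01 -7.73056425e-02  5.41284661e-04 -4.27863876e-04] [0.81384149 3.88125868 5.57018421] 17.032848293178233
0.05 0.02 0.75
0.1 0.07 1.5
0.15 0.17 2.24
0.2 0.3 2.98
0.25 0.47 3.71
0.3 0.67 4.43
0.35 0.91 5.14
0.4 1.18 5.84
0.45 1.49 6.52
0.5 1.84 7.19
0.55 2.21 7.84
0.6 2.62 8.47
0.65 3.06 9.08
0.7 3.53 9.66
0.75 4.02 10.22
```

play_rows --steps '[{"linear": [0.02,0.75,0],"turn": -0.05},{"linear": [0.07,1.5,0],"turn": -0.1},{"linear": [0.17,2.24,0],"turn": -0.15},{"linear": [0.3,2.98,0],"turn": -0.2},{"linear": [0.47,3.71,0],"turn": -0.25},{"linear": [0.67,4.43,0],"turn": -0.3},{"linear": [0.91,5.14,0],"turn": -0.35},{"linear": [1.18,5.84,0],"turn": -0.4},{"linear": [1.49,6.52,0],"turn": -0.45},{"linear": [1.84,7.19,0],"turn": -0.5},{"linear": [2.21,7.84,0],"turn": -0.55},{"linear": [2.62,8.47,0],"turn": -0.6},{"linear": [2.62,8.47,0],"turn": -0.6},{"linear": [2.62,8.47,0],"turn": -0.6}]'

```text
time_s: 14.42
eef_pos: [532.5, -40.5, 260.2]
tcp_rot: [0.975, 0.221, -0.001, -0.001]
contact_force: [-6.4, 6.5, 12.8]
finger_gap: 17.2
gripper_force: 30.0
```

```bash
python3 - <<'E'
from h import *
c=r.camera("wrist"); t=r.camera("top"); s=r.get_state();print(s["time_s"],s["eef_pos"],s["contact_force"],s["tcp_rot"],s["finger_gap"],s["qpos"])
pv=np.array([666.8,23.2]);d=s["eef_pos"][:2]-pv; print(np.hypot(*d),np.arctan2(d[1],d[0])%6.283-np.arctan2(23.3,-146.1))
cv2.imwrite("pics/q.png",c["pixels"])
E
```

```text
14.525 [532.47267854 -40.46408284 260.15694289] [-5.59226594  6.02322339 12.3214007 ] [ 9.75243106e-01  2.21133183e-01 -6.26601261e-04 -7.78880143e-04] 17.85156656158218 [ 0.20606767  0.48185678 -0.30940638  1.93465317  0.20500213  0.75682844
 -1.34505497]
148.65041115250162 0.6005518541074815
```

View pics/q.png

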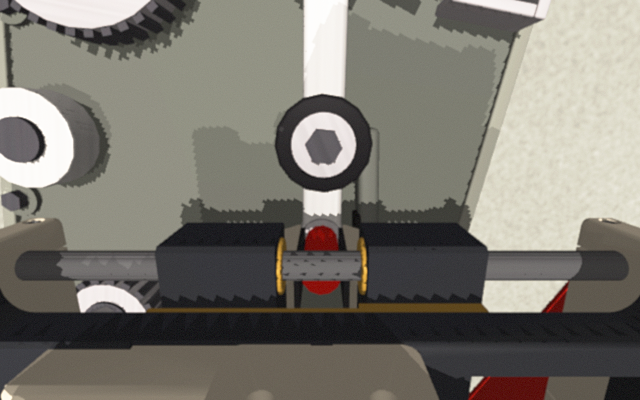

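The post is still gripped and the arm is beside the rib (365,160), at about 0.60. I'll continue in small steps and watch the force rise on the stop.

play_rows --steps '[{"linear": [0,0.25,-0.05],"turn": -0.017},{"linear": [0.01,0.5,-0.1],"turn": -0.033},{"linear": [0.01,0.6,-0.1],"turn": -0.04},{"linear": [0.01,0.6,-0.1],"turn": -0.04},{"linear": [0.01,0.6,-0.1],"turn": -0.04}]'

```text
time_s: 15.15
eef_pos: [535.0, -45.6, 260.3]
tcp_rot: [0.971, 0.241, -0.001, -0.001]
contact_force: [-3.2, 8.3, 1.3]
finger_gap: 17.5
gripper_force: 30.0
```

play_rows --steps '[{"linear": [0,0.1,0],"turn": -0.005},{"linear": [0,0.2,0],"turn": -0.01},{"linear": [0,0.2,0],"turn": -0.01},{"linear": [0,0.2,0],"turn": -0.01}]'

```text
time_s: 15.65
eef_pos: [535.9, -47.3, 260.3]
tcp_rot: [0.969, 0.246, -0.001, -0.001]
contact_force: [-4.4, 8.9, 2.2]
finger_gap: 17.3
gripper_force: 30.0
```

```bash
cat > st.py <<'E'
from h import *
s=r.get_state(); pv=np.array([666.8,23.2]);d=s["eef_pos"][:2]-pv; f=s["contact_force"]
a=np.arctan2(d[1],d[0])%6.283
print(s["time_s"],np.hypot(*d),a-np.arctan2(23.3,-146.1),"tang",f[:2]@[-np.sin(a),np.cos(a)],"rad",f[:2]@[np.cos(a),np.sin(a)],f[2],s["wrist_torque"],s["finger_gap"])
E
python3 st.py
```

```text
15.65 148.67634405200164 0.6517446599509773 tang -9.913638962572463 rad -0.2911087139971155 2.214894992866971 [ 1.6279514   0.6903699  -0.14357813] 17.27059953686729
```

play_rows --steps '[{"linear": [0,0.1,0],"turn": -0.005},{"linear": [0,0.2,0],"turn": -0.01},{"linear": [0,0.2,0],"turn": -0.01},{"linear": [0,0.2,0],"turn": -0.01}]'

```text
time_s: 16.15
eef_pos: [536.3, -47.9, 260.2]
tcp_rot: [0.968, 0.251, -0.001, -0.002]
contact_force: [-7.0, 12.2, 5.6]
finger_gap: 17.2
gripper_force: 30.0
```

```bash
python3 st.py
```

```text
16.15 148.5960442524593 0.6565283466339018 tang -14.059971701815725 rad 0.35389687781641815 5.563437820713282 [ 2.47912039  1.24989538 -0.17766252] 17.242297396127576
```

Movement has stalled while the force climbs, so the arm is on the stop. I'll add a little more push, let it settle and check the pin holes.

play_rows --steps '[{"linear": [0,0.1,0],"turn": 0},{"linear": [0,0.15,0],"turn": 0},{"linear": [0,0.15,0],"turn": 0},{"linear": [0,0.15,0],"turn": 0},{"linear": [0,0.15,0],"turn": 0},{"linear": [0,0.15,0],"turn": 0}]'

```text
time_s: 16.9
eef_pos: [536.5, -48.1, 260.2]
tcp_rot: [0.968, 0.251, -0.002, -0.003]
contact_force: [-8.7, 16.0, 7.0]
finger_gap: 17.3
gripper_force: 30.0
```

```bash
python3 st.py; python3 - <<'E'
from h import *
t=r.camera("top");s=r.camera("scene")
a=cv2.resize(t["pixels"][115:265,235:385],(400,400),interpolation=cv2.INTER_CUBIC)
b=cv2.resize(s["pixels"][170:290,240:360],(400,400),interpolation=cv2.INTER_CUBIC)
cv2.imwrite("pics/f.png",np.hstack([a,b]))
E
```

```text
16.9 148.48308613440744 0.6586429453099245 tang -18.197963940770602 rad 0.014628206841241644 6.98325693034855 [ 3.198358    1.88102424 -0.18473749] 17.26695621774033
```

View pics/f.png

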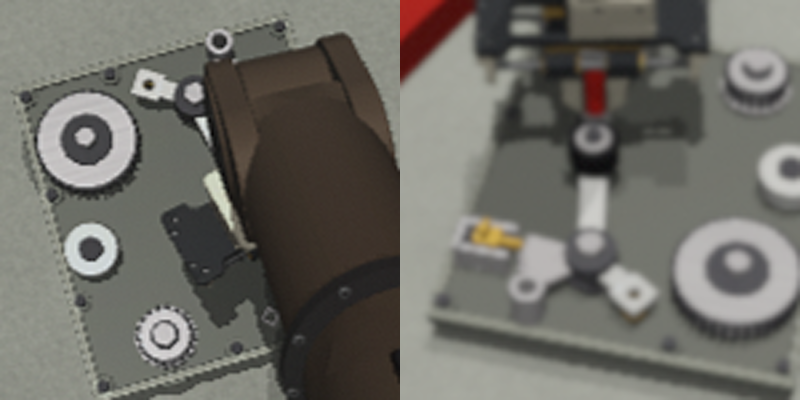

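The eye plate now sits over the brass bush (left view (150,85), right view (633,293)). The tangential force is 18 N against the 10 N spring, so the arm is firmly on its stop and still gripped. Handing in.

```bash
python3 -c "
from rig import r
print(r.job_done())"
```

```text
the job is handed in; nothing more can be done
None
```

The old idler stands upright in the blue tray, and the gripper is still holding the tensioner arm against its rubber stop, past the last click, with the eye over the pin-hole bush; I have handed the job in and don't have the verdict.

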